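Canister under the shelf bar

ROBOT

A 6-joint arm with a two-finger parallel gripper is mounted at the origin on a cart in front of the work surface, level with it; the furniture and walls round the work are solid. World frame = base frame: x ahead of the robot, y to its left, z up, the work surface at z = 0. Lengths are in m, angles in rad, forces in N, time in s.
With the tool pointing down it reaches from about 0.35 to 0.775 m from the base axis. Payload 5.5 kg.
Tool frame: the origin (TCP) lies between the finger pads; the fingertips stand 19 mm ahead of it and the grasp point (between the pads) is the TCP; z points along the fingers, y is the direction in which the jaws open and shut (so a half turn about z gives the same grasp; the last joint's range is limited). The gripper opens to 85 mm and grips with 20 to 120 N. Pads are 22 mm wide; open, the fingers measure 114 mm over their backs; the gripper's body (76 mm by 85 mm) begins 54 mm behind the grasp point. The pads swing forward as they close: fully open they stand 13 mm farther back than shut.
Start: joints at [1.002, 0.313, 0.046, 1.304, 0, 1.431], TCP at [0.239, 0.523, 0.25] pointing down, gripper open.
Joint ranges: [-2.76, 2.76], [-0.86, 1.69], [-1.03, 1.26], [-2.2, 2.34], [-1.47, 1.5], [-3.14, 3.14]. Speed limits (rad/s): [2.57, 2.57, 3.14, 3.14, 3.14, 3.14].

INTERFACE

Orientations are given as a unit quaternion [w, x, y, z].
In Python, from workcell import get_state, cams, workorder gives the robot as it stands.
- The arm moves only by the tool play_rows, never from a script. Its argument "series" is text: rows parted by semicolons, each of 7 numbers parted by spaces: the opening in per cent of the stroke, from 0 (shut) to 100 (fully open), then the shift along the tool's x, y, z in cm, then the turn, a rotation vector about the tool's x, y, z in degrees. A call has 1 to 12 rows; each row shifts and turns the commanded pose from where the row before left it, along the tool's axes as they then stand; what a row does not reach is not made up. A row lasts 1/8 s, in which the tool goes at most 62.5 mm and 10.7 degrees, less where a joint would pass 70% of its speed; a pose out of reach is approached as far as the arm can. A call with a gripper value outside its range is refused whole. The fingers move at their own pace and stop on an object; "newtons" is the grip in N (left out, the last holds). Time passes only in rows, so rows that do not move let the fingers close. It gives the time, the measured TCP pose, the force and the opening at its end, in the units of the state.
- get_state(): the state, without advancing time (a new reading comes with each control period).
- cams.read_camera(name): name is "scene" or "top" or "wrist"; returns the picture (384x512x3 uint8, red, green, blue); there is no depth.
- cams.get_calibration(name): a dict with "fx", "fy", "cx", "cy" (pixels), "rvec" (rotation vector, rad) and "tvec" (3), from world to camera coordinates, as OpenCV has them. Camera axes: x right, y down, z forward; pixel columns grow to the right and rows downward; lengths in m; the calibration is good to about 2 mm. A picture is of the moment at which its call begins: read the wrist's pose just before it. get_calibration takes no time and is no camera call; for the wrist camera it gives the pose at the moment of the call.
- workorder.hand_in(): hands the job in, once; it reports no verdict.
The state is a dict: "clock": time; "joint_pos": joint angles; "qvel": joint speeds; "tau": joint torques, N m; "tcp_pos": TCP position; "orientation": TCP orientation; "wrist_force": force on the tool from outside, world axes, zero at the start; "ft_torque": the same for the moment, N m; "finger_gap": finger opening in m.
Only numpy, scipy, OpenCV 4.12 (cv2) and the standard library are available. Lean on these libraries where they do the work, as an engineer would, in place of code of your own. Each camera call takes 0.05 s, during which the arm holds its last target.

TASK

Put the orange canister away in the empty left bay of the low spice shelf. Its lid stands proud and would catch on the steel bar across the bay, so first press the lid fully home, then slide the canister in under the bar until you feel the depth stop at the back, and hold it gently but firmly against it for half a second before you let go. Never push it against the stop with more than 15 N or press it down with more than 35 N, don't force it against the bar, keep it upright, and leave the jars and the tin on the shelf where they are.

Things in the scene. Friction and masses are not known exactly. Their poses are not given: they have to be found in the camera images.
- canister: Loose orange square canister with a brown wooden lid, 0.2 to 0.35 kg, slides freely on the worktop. Origin under its centre, z up, x and y square to the sides; a quarter turn looks alike. Body 72 x 72 mm, 70 high, rounded edges; the lid, as wide, has its flat top at 83 mm when home. On it a round mushroom knob, widest (20 mm) at 93 mm, domed top at 100 mm, by which the canister can be lifted.
- canister_lid (a joint): How far the lid stands up from home, in m: 0 is fully home, growing upwards; it starts 4 to 7.5 mm up. The lid has a tight seal that drags with 8 N, up or down, and stays where it is left; at home it stops hard.
- knob_top (a point): The top of the lid's knob, 100 mm above the canister's underside with the lid home; it moves with the lid.
- shelf: Low dark wood shelf, fixed: 91 deep, 212 wide, 126.5 mm high. Origin on the worktop under mid-width; x points into it, y left, z up. Panels 12 mm thick, x = -17 to +71 mm, at y = +90, 0, -90 mm make two floorless bays 78 mm wide, open at the front: the empty left one centred on y = +45, the right on y = -45 mm. Top board: front edge x = -18 mm, underside 114.5 mm up; jars on it behind x = +13 mm.
- bar: Fixed round steel bar, 10 mm thick, across the mouths of both bays, under the front of the top board. This frame is the shelf's, shifted to x = -12 mm; the bar's underside is 102.5 mm above the worktop, so the canister clears it by 2.5 mm with its lid home and not at all with the lid up.
- back_board: Upright dark board behind both bays; origin on the worktop, on its front face (shelf x = +58 mm), axes as the shelf's. It carries the depth stop: a white wooden strip 12 to 70 mm up, across both bays, clamped on studs. The strip's face stands 4 to 18 mm in front of the board; how far was set by eye and is not measured: feel for it. It does not give below 100 N.
- worktop_right: The oak worktop on which everything stands; its top is z = 0. (The origin is of no use.)
- brown_jar: Loose spice jar with a black lid and a brown label, 44 mm wide, 96 mm high, on top of the shelf's board. Origin under its centre.
- red_jar: Loose spice jar with a red lid, 45 mm wide, 109 mm high, on top of the shelf's board. Origin under its centre.
- yellow_jar: Loose spice jar with a dark lid and a pale yellow label, 44 mm wide, 96 mm high, on top of the shelf's board. Origin under its centre.
- tin: Loose tomato tin, 57 mm wide, 72 mm high, in the right bay of the shelf. Origin under its centre.
- bay_mid (a point): A point on the worktop in the left bay: shelf frame (11, 45, 0) mm, axes as the shelf's. Against the depth stop the canister's origin stands within 7 mm of it along x (between shelf x = +4 and +18 mm), its front then flush with the front edge of the top board or up to 14 mm out, its knob behind the bar.
Mind the look-alikes: they are no part of the job. What is shaped like the canister but green is not meant.

How it is judged:
By the outcome, as a careful person would: the job done as asked, in the order asked, and still so for the second after the job is handed in, with the robot touching nothing.
It also fails if it takes over 61 s, if anything falls off the work surface, if the arm or the gripper's body presses on something with over 40 N, if the wrist force passes 120 N, or if a joint passes its speed limit or range.

## Working session

There is one attempt and no reset: what is moved stays moved. The work goes in short steps, Python scripts to look and compute and a tool call to move; the robot and the scene stay as the last step left them, time stands still between calls to the robot, and variables do not carry over. Pictures are saved under pics/ and viewed, and the job is handed in when it is done.

Besides the shell and the picture viewer there is one more tool, called after ">>>" as name(argument=value, ...), one argument or row to a line, values as JSON. play_rows: Moves the arm, as the interface text tells. Its arguments: {"type":"object","properties":{"series":{"type":"string"},"newtons":{"type":"number"}},"required":["series"]}

```bash
ls; mkdir -p pics; python3 - <<'E'
from workcell import get_state, cams
import cv2
print(get_state())
for n in("scene","top","wrist"):
    c=cams.get_calibration(n); print(n,c)
    im=cams.read_camera(n); cv2.imwrite(f"pics/{n}0.png",im[:,:,::-1])
E
```

```text
pics
{'clock': 0.0, 'joint_pos': array([ 1.00242702e+00,  3.14014897e-01,  4.49782838e-02,  1.30360275e+00,
       -1.66289457e-05,  1.43119759e+00]), 'qvel': array([ 0.00052518,  0.00064938,  0.00101268, -0.00150437, -0.00014654,
        0.00048206]), 'tau': array([-1.55222642e-03, -4.80629075e+01,  2.98530936e+01,  1.95634807e-02,
       -1.86941038e-04, -2.16166762e-05]), 'tcp_pos': array([0.23881022, 0.52253664, 0.24940031]), 'orientation': array([-3.11634426e-04,  2.12746724e-01,  9.77106945e-01, -8.67266945e-04]), 'wrist_force': array([ 0.34648647, -0.18674641,  0.66522501]), 'ft_torque': array([-0.02194996,  0.0003158 ,  0.03297313]), 'finger_gap': 0.08549597443585474}
scene {'fx': 406.13409610047984, 'fy': 406.13409610047984, 'cx': 259.9889422902559, 'cy': 195.04858198344758, 'rvec': array([ 2.11861532, -1.08090246,  0.46141792]), 'tvec': array([-0.42276823,  0.32891815,  0.85593493])}
top {'fx': 473.31543530179806, 'fy': 473.31543530179806, 'cx': 260.8335029664824, 'cy': 187.62764048113465, 'rvec': array([ 2.14827853, -2.2038472 ,  0.13353225]), 'tvec': array([-0.10436194,  0.57043835,  1.30292162])}
wrist {'fx': 339.4868182599414, 'fy': 339.4868182599414, 'cx': 261.4729847212389, 'cy': 193.0258899772143, 'rvec': array([-2.42161971, -1.55614484, -0.23559834]), 'tvec': array([-0.57540556, -0.03649026,  0.38026482])}
```

View pics/scene0.png

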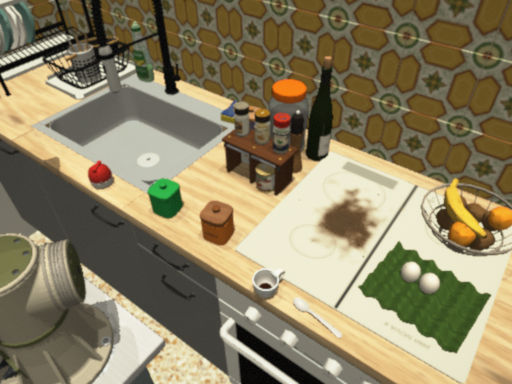

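View pics/top0.png

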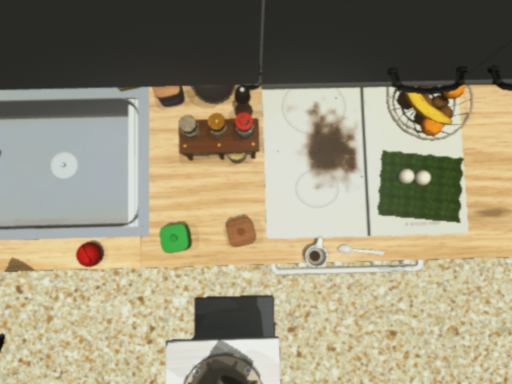

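View pics/wrist0.png

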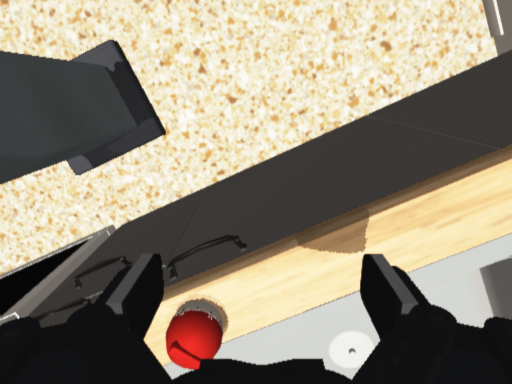

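The orange-brown canister is at scene (217,222) / top (240,231). The green look-alike is at scene (165,198) / top (174,237) and isn't meant. The shelf is at top (219,138), and its left bay looks empty. I'll enlarge both views.

```bash
python3 - <<'E'
import cv2
a=cv2.imread("pics/top0.png"); s=cv2.imread("pics/scene0.png")
cv2.imwrite("pics/c1.png",cv2.resize(a[105:165,170:270],None,fx=8,fy=8,interpolation=cv2.INTER_CUBIC))
cv2.imwrite("pics/c2.png",cv2.resize(a[205:260,205:275],None,fx=10,fy=10,interpolation=cv2.INTER_CUBIC))
cv2.imwrite("pics/c3.png",cv2.resize(s[95:200,215:310],None,fx=5.5,fy=5.5,interpolation=cv2.INTER_CUBIC))
cv2.imwrite("pics/c4.png",cv2.resize(s[190:255,185:250],None,fx=9,fy=9,interpolation=cv2.INTER_CUBIC))
E
```

```text
(no output)
```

View pics/c1.png

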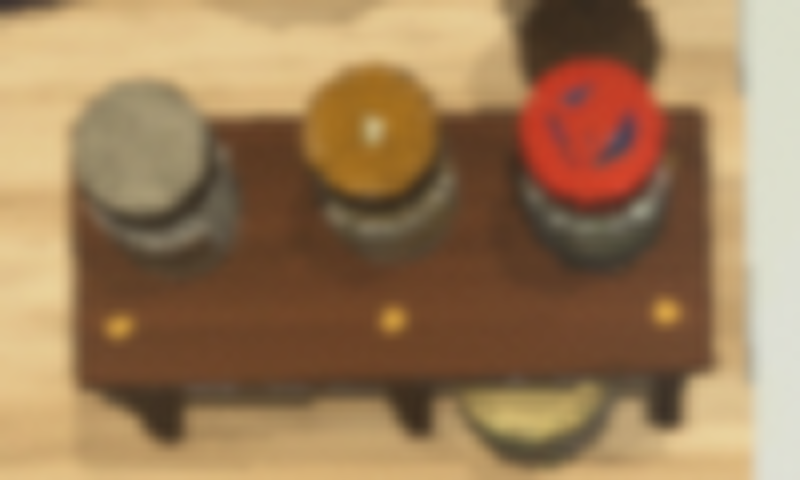

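View pics/c2.png

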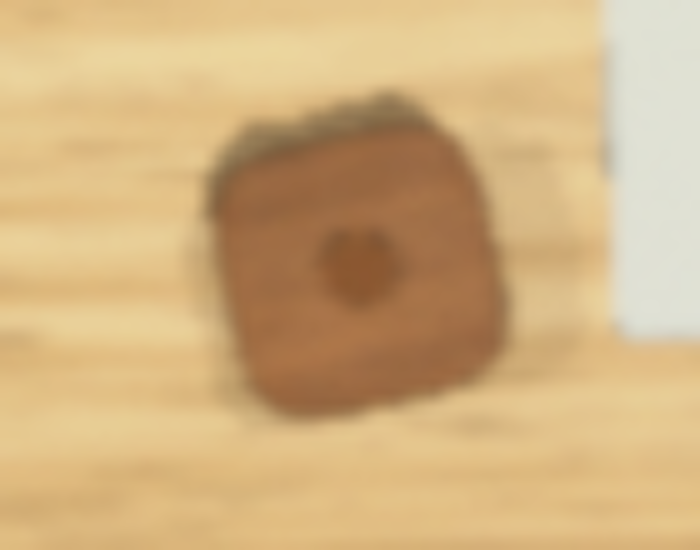

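View pics/c3.png

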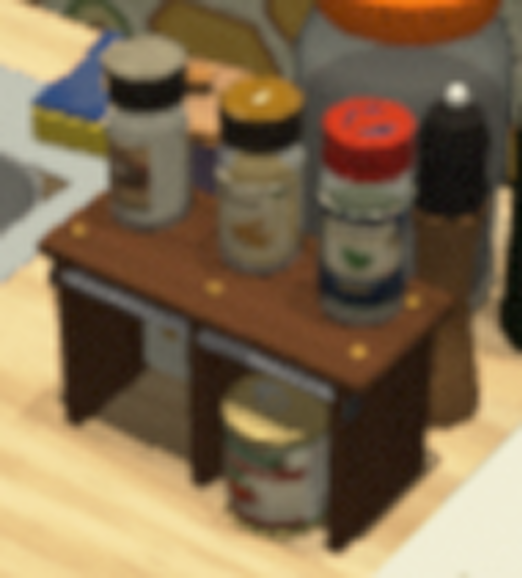

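View pics/c4.png

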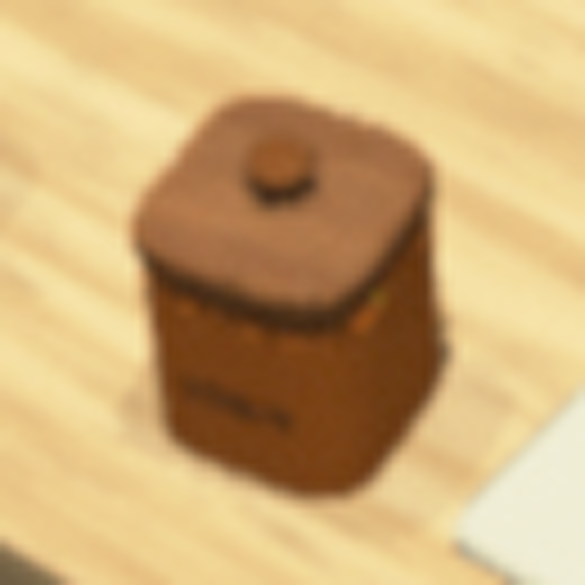

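```bash
cat > h.py <<'E'
import numpy as np, cv2
from workcell import cams
def K(c): return np.array([[c['fx'],0,c['cx']],[0,c['fy'],c['cy']],[0,0,1.]])
def ray(c,uv):
    R=cv2.Rodrigues(np.array(c['rvec']))[0]; t=np.array(c['tvec'])
    d=R.T@np.linalg.inv(K(c))@np.array([uv[0],uv[1],1.]); return -R.T@t,d
def onz(c,uv,z):
    o,d=ray(c,uv); return o+d*(z-o[2])/d[2]
def proj(c,P):
    return cv2.projectPoints(np.array(P,float).reshape(-1,3),c['rvec'],c['tvec'],K(c),None)[0].reshape(-1,2)
def tri(rs):
    A=np.zeros((3,3));b=np.zeros(3)
    for o,d in rs:
        d=d/np.linalg.norm(d);M=np.eye(3)-np.outer(d,d);A+=M;b+=M@o
    return np.linalg.solve(A,b)
def cr(XY,s,off): return [(XY[0]+.5)/s-.5+off[0],(XY[1]+.5)/s-.5+off[1]]
E
python3 - <<'E'
from h import *
T=cams.get_calibration('top');S=cams.get_calibration('scene')
np.set_printoptions(precision=4,suppress=True)
print("board top cam")
P=[onz(T,cr(q,8,(170,105)),.1265) for q in [(80,385),(710,370),(708,108),(75,115)]]
for p in P: print(p)
print([np.linalg.norm(P[i]-P[i-1]) for i in range(4)], [np.degrees(np.arctan2(*(P[b]-P[a])[[1,0]])) for a,b in((1,0),(2,3),(0,3),(1,2))])
print("board scene cam FL,FR(front edge top),BR")
Q=[onz(S,cr(q,5.5,(215,95)),.1265) for q in [(42,245),(357,388),(450,298)]]
for p in Q: print(p)
print(np.linalg.norm(Q[0]-Q[1]),np.linalg.norm(Q[2]-Q[1]),np.degrees(np.arctan2(*(Q[0]-Q[1])[[1,0]])))
k1=cr((360,266),10,(205,205));k2=cr((280,160),9,(185,190))
print("knob",tri([ray(T,k1),ray(S,k2)]),onz(T,k1,.104),onz(S,k2,.104))
print("lid")
for z in(.089,):
  L=[onz(T,cr(q,10,(205,205)),z) for q in [(285,418),(480,378),(440,132),(228,185),(220,250),(245,360),(500,290),(478,180)]]
  for p in L: print(p)
E
```

```text
board top cam
[0.6551 0.094  0.1265]
[ 0.6553 -0.113   0.1265]
[ 0.7434 -0.1146  0.1265]
[0.7457 0.0949 0.1265]
[np.float64(0.09057945094062643), np.float64(0.2069702031585663), np.float64(0.08815440698218585), np.float64(0.20947594682456167)] [np.float64(90.04630744684604), np.float64(89.37955917738061), np.float64(0.5554053015638303), np.float64(-1.0500483250390427)]
board scene cam FL,FR(front edge top),BR
[0.654  0.0889 0.1265]
[ 0.6529 -0.1141  0.1265]
[ 0.7418 -0.1122  0.1265]
0.20299856074174574 0.08894211490934446 89.67604936030409
knob [ 0.4461 -0.061   0.1015] [ 0.446 -0.061  0.104] [ 0.4444 -0.0628  0.104 ]
lid
[ 0.4065 -0.0398  0.089 ]
[ 0.4157 -0.0918  0.089 ]
[ 0.4813 -0.0828  0.089 ]
[ 0.4686 -0.0259  0.089 ]
[ 0.4514 -0.0234  0.089 ]
[ 0.4221 -0.0295  0.089 ]
[ 0.4388 -0.0978  0.089 ]
[ 0.4682 -0.0926  0.089 ]
```

Canister knob is at about (0.446, -0.061), with a yaw of about +11°. The shelf origin is at about (0.673, -0.010) with near-zero yaw. First I turn the tool square to the canister, closing the fingers on the way.

>>> play_rows(
  series="50 0 0 0 0 0 -9;0 0 0 0 0 0 -9;0 0 0 0 0 0 -9;0 0 0 0 0 0 -9",
  newtons=20,
)

```text
clock: 0.65
tcp_pos: [0.239, 0.5228, 0.2499]
orientation: [-0.0, -0.102, 0.995, -0.0]
wrist_force: [0.6, 0.1, -0.4]
finger_gap: 0.0126
```

>>> play_rows(
  series="0 -0.7 -5 0 0 0 0;0 -0.7 -5 0 0 0 0;0 -0.7 -5 0 0 0 0;0 -0.7 -5 0 0 0 0;0 -0.7 -5 0 0 0 0;0 -0.7 -5 0 0 0 0;0 -0.7 -5 0 0 0 0;0 -0.7 -5 0 0 0 0;0 -0.7 -5 0 0 0 0;0 -0.7 -5 0 0 0 0",
)

```text
clock: 1.9
tcp_pos: [0.407, 0.0451, 0.2503]
orientation: [0.0, -0.1, 0.995, 0.0]
wrist_force: [0.8, 0.2, -0.1]
finger_gap: 0.0002
```

```bash
cat >> h.py <<'E'
from workcell import get_state
from scipy.spatial.transform import Rotation as Ro
def pose():
    s=get_state();q=s['orientation'];return np.array(s['tcp_pos']),Ro.from_quat([q[1],q[2],q[3],q[0]]).as_matrix(),s
def delta(p):  # world target -> tool cm
    t,R,s=pose(); return R.T@(np.array(p)-t)*100
def snap(n,f):
    im=cams.read_camera(n);cv2.imwrite(f,im[:,:,::-1])
E
python3 - <<'E'
from h import *
np.set_printoptions(precision=4,suppress=True)
t,R,s=pose();print(s['clock'],t,R,s['joint_pos'],s['wrist_force'],s['finger_gap']);c=cams.get_calibration('wrist');print(ray(c,(256,192)),c)
snap('wrist','pics/w1.png')
print(delta([.446,-.061,.25]))
E
```

```text
1.9 [0.407  0.0451 0.2503] [[-0.9802 -0.1981  0.0003]
 [-0.1981  0.9802  0.0001]
 [-0.0003  0.0001 -1.    ]] [-0.0863 -0.0078 -0.3369  1.2415  0.0002 -0.2857] [ 0.7705  0.2444 -0.0826] 0.00020883944700608354
(array([0.3309, 0.0318, 0.3744]), array([ 0.2922,  0.0435, -0.9555])) {'fx': 339.4868182599414, 'fy': 339.4868182599414, 'cx': 261.4729847212389, 'cy': 193.0258899772143, 'rvec': array([-1.8556, -2.2685, -0.3465]), 'tvec': array([ 0.0341, -0.4271,  0.259 ])}
[ -1.6285 -10.6696   0.0673]
```

View pics/w1.png

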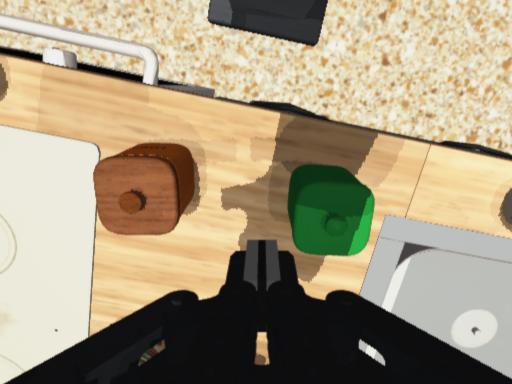

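```bash
python3 - <<'E'
from h import *
a=cv2.imread("pics/w1.png")
cv2.imwrite("pics/w1c.png",cv2.resize(a[135:245,85:205],None,fx=6,fy=5.4*6/5.4,interpolation=cv2.INTER_CUBIC)[:600])
np.set_printoptions(precision=4,suppress=True)
c=cams.get_calibration('wrist');print(onz(c,(131.5,201),.104))
E
```

```text
[ 0.4444 -0.0624  0.104 ]
```

View pics/w1c.png

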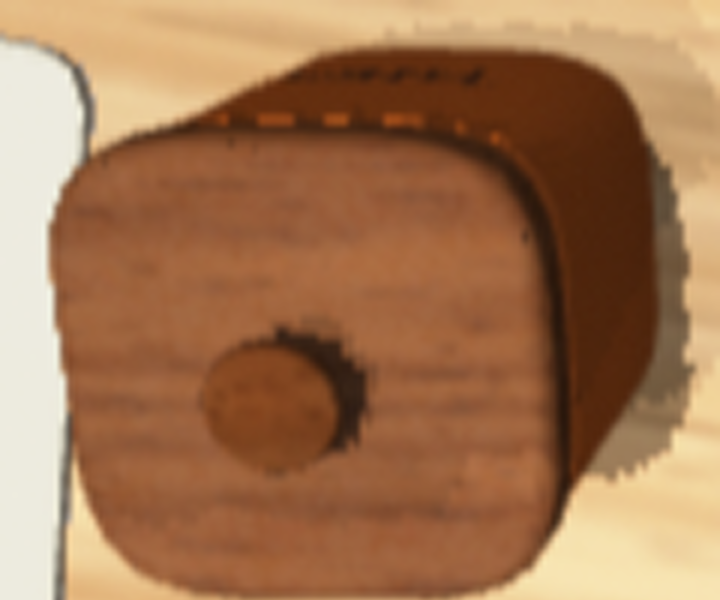

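The wrist view agrees: the knob is at (0.4445, -0.062) and the lid edges are square to the tool. I'll move over it and descend to just above.

>>> play_rows(
  series="0 -0.8 -5.6 0 0 0 0;0 -0.8 -5.6 0 0 0 0;0 0 0 4 0 0 0;0 0 0 4 0 0 0;0 0 0 3 0 0 0;0 0 0 0 0 0 0",
)

```text
clock: 2.7
tcp_pos: [0.4425, -0.0591, 0.1382]
orientation: [-0.003, -0.1, 0.995, 0.001]
wrist_force: [0.0, 0.1, 1.2]
finger_gap: -0.0003
```

```bash
python3 - <<'E'
from h import *
snap('wrist','pics/w2.png');snap('scene','pics/s2.png')
a=cv2.imread("pics/s2.png");cv2.imwrite("pics/s2c.png",cv2.resize(a[140:255,160:275],None,fx=5,fy=5,interpolation=cv2.INTER_CUBIC))
E
```

```text
(no output)
```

View pics/w2.png

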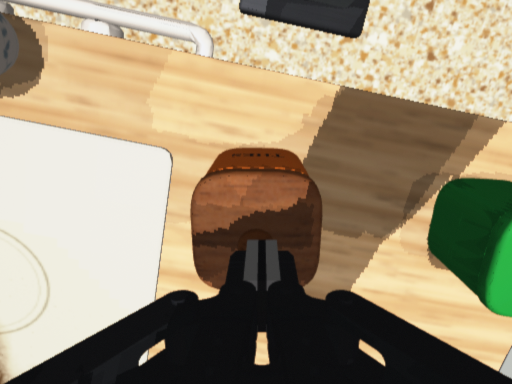

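View pics/s2c.png

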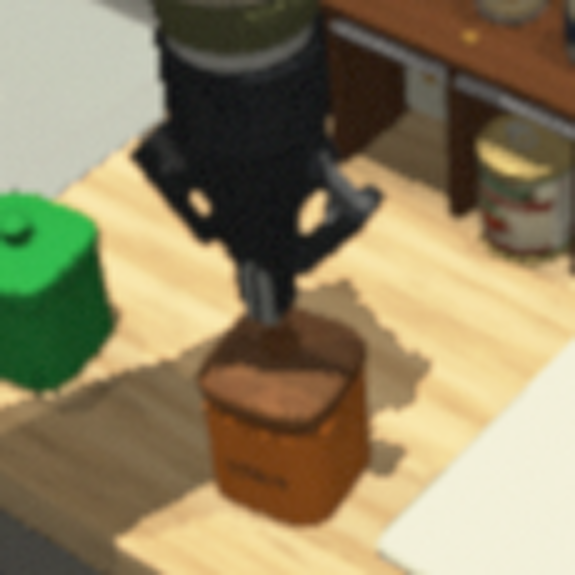

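The tip is centred over the knob to within about 3 mm. I'll trim that and go down to about 4 mm above contact, then in fine steps.

>>> play_rows(
  series="0 -0.15 -0.3 0.4 0 0 0;0 0 0 0.3 0 0 0;0 0 0 0.1 0 0 0;0 0 0 0.1 0 0 0;0 0 0 0.1 0 0 0;0 0 0 0 0 0 0",
)

```text
clock: 3.55
tcp_pos: [0.4467, -0.0624, 0.1302]
orientation: [-0.0, -0.1, 0.995, 0.0]
wrist_force: [-0.5, -0.6, -0.4]
finger_gap: 0.0001
```

>>> play_rows(
  series="0 0 0 0.1 0 0 0;0 0 0 0.1 0 0 0;0 0 0 0.1 0 0 0;0 0 0 0 0 0 0",
)

```text
clock: 4.05
tcp_pos: [0.4467, -0.0624, 0.1272]
orientation: [-0.0, -0.1, 0.995, 0.0]
wrist_force: [-0.7, 0.0, -0.2]
finger_gap: -0.0001
```

>>> play_rows(
  series="0 0 0 0.1 0 0 0;0 0 0 0.1 0 0 0;0 0 0 0 0 0 0",
)

```text
clock: 4.42
tcp_pos: [0.4467, -0.0625, 0.1252]
orientation: [-0.0, -0.1, 0.995, 0.0]
wrist_force: [-0.7, 0.8, 0.8]
finger_gap: 0.0003
```

>>> play_rows(
  series="0 0 0 0.1 0 0 0;0 0 0 0.1 0 0 0;0 0 0 0 0 0 0",
)

```text
clock: 4.8
tcp_pos: [0.447, -0.0626, 0.1239]
orientation: [0.0, -0.1, 0.995, -0.0]
wrist_force: [-1.9, -0.6, 5.9]
finger_gap: -0.0
```

>>> play_rows(
  series="0 0 0 0.05 0 0 0;0 0 0 0.05 0 0 0;0 0 0 0 0 0 0",
)

```text
clock: 5.18
tcp_pos: [0.447, -0.0626, 0.1231]
orientation: [0.0, -0.1, 0.995, -0.0]
wrist_force: [-2.1, 0.0, 7.7]
finger_gap: 0.0001
```

>>> play_rows(
  series="0 0 0 0.05 0 0 0;0 0 0 0.05 0 0 0;0 0 0 0 0 0 0",
)

```text
clock: 5.55
tcp_pos: [0.447, -0.0626, 0.1221]
orientation: [0.0, -0.1, 0.995, -0.0]
wrist_force: [-1.3, 0.3, 7.0]
finger_gap: 0.0
```

>>> play_rows(
  series="0 0 0 0.05 0 0 0;0 0 0 0.05 0 0 0;0 0 0 0 0 0 0",
)

```text
clock: 5.92
tcp_pos: [0.447, -0.0625, 0.1211]
orientation: [0.0, -0.1, 0.995, -0.0]
wrist_force: [-1.5, 0.1, 6.8]
finger_gap: -0.0001
```

>>> play_rows(
  series="0 0 0 0.05 0 0 0;0 0 0 0.05 0 0 0;0 0 0 0 0 0 0",
)

```text
clock: 6.3
tcp_pos: [0.447, -0.0626, 0.1201]
orientation: [0.0, -0.1, 0.995, -0.0]
wrist_force: [-1.8, 0.1, 6.8]
finger_gap: 0.0
```

>>> play_rows(
  series="0 0 0 0.05 0 0 0;0 0 0 0 0 0 0",
)

```text
clock: 6.55
tcp_pos: [0.447, -0.0626, 0.1196]
orientation: [0.0, -0.1, 0.995, -0.0]
wrist_force: [-2.1, -0.6, 6.5]
finger_gap: -0.0001
```

>>> play_rows(
  series="0 0 0 0.05 0 0 0;0 0 0 0 0 0 0",
)

```text
clock: 6.8
tcp_pos: [0.447, -0.0625, 0.1191]
orientation: [0.0, -0.1, 0.995, -0.0]
wrist_force: [-2.5, -0.4, 7.2]
finger_gap: 0.0002
```

>>> play_rows(
  series="0 0 0 0.05 0 0 0;0 0 0 0 0 0 0",
)

```text
clock: 7.05
tcp_pos: [0.447, -0.0626, 0.1186]
orientation: [0.0, -0.1, 0.995, -0.0]
wrist_force: [-2.3, -0.0, 7.1]
finger_gap: 0.0002
```

>>> play_rows(
  series="0 0 0 0.05 0 0 0;0 0 0 0 0 0 0",
)

```text
clock: 7.3
tcp_pos: [0.447, -0.0626, 0.1181]
orientation: [0.0, -0.1, 0.995, -0.0]
wrist_force: [-1.8, 0.5, 6.5]
finger_gap: 0.0
```

>>> play_rows(
  series="0 0 0 0.05 0 0 0;0 0 0 0 0 0 0",
)

```text
clock: 7.55
tcp_pos: [0.4471, -0.0626, 0.1178]
orientation: [0.001, -0.1, 0.995, -0.0]
wrist_force: [-2.4, -0.4, 8.9]
finger_gap: -0.0001
```

>>> play_rows(
  series="0 0 0 0.05 0 0 0;0 0 0 0 0 0 0",
)

```text
clock: 7.8
tcp_pos: [0.4471, -0.0626, 0.1177]
orientation: [0.001, -0.1, 0.995, -0.0]
wrist_force: [-4.0, 1.1, 12.8]
finger_gap: 0.0002
```

The lid has hit its hard stop: force is rising while z stays put. I'll press a little more to be sure.

>>> play_rows(
  series="0 0 0 0.05 0 0 0;0 0 0 0 0 0 0",
)

```text
clock: 8.05
tcp_pos: [0.4472, -0.0626, 0.1176]
orientation: [0.001, -0.1, 0.995, -0.0]
wrist_force: [-4.2, 0.9, 15.6]
finger_gap: -0.0001
```

>>> play_rows(
  series="0 0 0 0.05 0 0 0;0 0 0 0 0 0 0;0 0 0 0 0 0 0",
)

```text
clock: 8.43
tcp_pos: [0.4473, -0.0626, 0.1174]
orientation: [0.001, -0.1, 0.995, -0.0]
wrist_force: [-5.9, 0.7, 18.9]
finger_gap: 0.0
```

The lid is home at about 19 N with no further travel. I'll retreat, open, and tilt 45° so the gripper's body leans back toward the robot.

>>> play_rows(
  series="0 0 0 -1 0 0 0;0 0 0 -3 0 0 0;100 0 0 -3 0 0 0;100 0 0 0 0 -9 0;100 0 0 0 0 -9 0;100 0 0 0 0 -9 0;100 0 0 0 0 -9 0;100 0 0 0 0 -9 0;100 0 0 0 0 0 0",
)

```text
clock: 9.55
tcp_pos: [0.448, -0.065, 0.1879]
orientation: [0.383, -0.092, 0.918, 0.035]
wrist_force: [-0.3, -0.2, 0.2]
finger_gap: 0.0856
```

```bash
python3 - <<'E'
from h import *
np.set_printoptions(precision=4,suppress=True)
t,R,s=pose();print(t,R,s['joint_pos'],s['finger_gap'])
snap('wrist','pics/w3.png');snap('scene','pics/s3.png')
c=cams.get_calibration('wrist')
a=cv2.imread("pics/s3.png");cv2.imwrite("pics/s3c.png",cv2.resize(a[100:255,140:310],None,fx=3.8,fy=3.8,interpolation=cv2.INTER_CUBIC))
print(delta([.4254,-.066,.045]),proj(c,[.445,-.062,.1]))
E
```

```text
[ 0.448  -0.065   0.1879] [[-0.6896 -0.1952  0.6973]
 [-0.141   0.9807  0.1351]
 [-0.7103 -0.0051 -0.7039]] [-0.6865 -0.3245 -1.0228  0.2999  0.5782 -0.7104] 0.08558085134423159
[11.3049  0.0152  8.4233] [[258.0092 119.3082]]
```

View pics/w3.png

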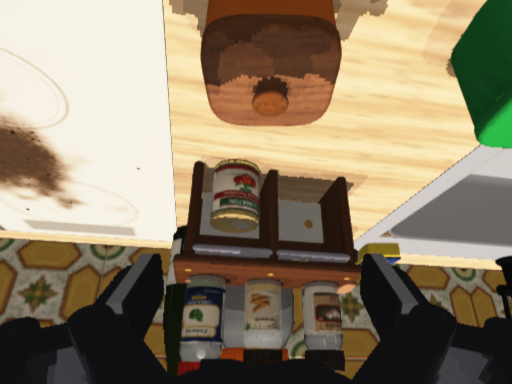

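View pics/s3c.png

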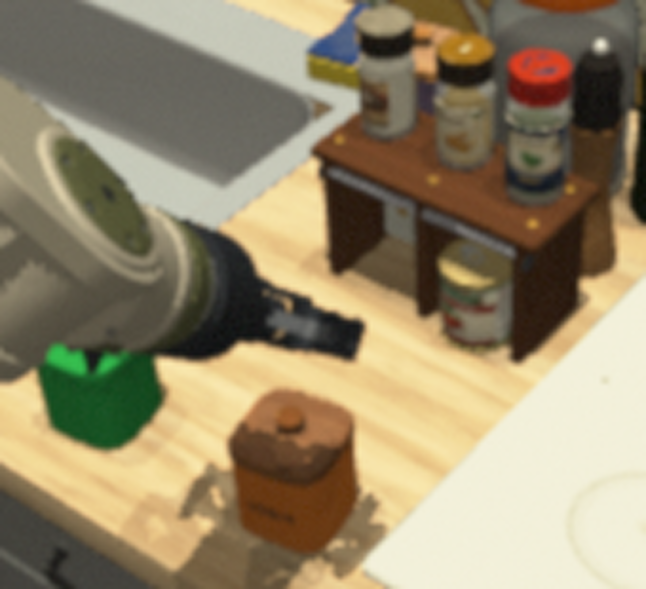

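The canister at (270,75) now has its lid flush. The shelf's bays are visible around (190–355, 160–260), with the left bay at right in this view and empty. Joint 3 is near its limit here, so I'll drag the canister forward with a vertical grip first. Meanwhile I'll measure the shelf from this picture.

```bash
python3 - <<'E'
from h import *
a=cv2.imread("pics/w3.png")
cv2.imwrite("pics/w3c.png",cv2.resize(a[155:275,170:365],None,fx=4,fy=4,interpolation=cv2.INTER_CUBIC))
E
```

```text
(no output)
```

View pics/w3c.png

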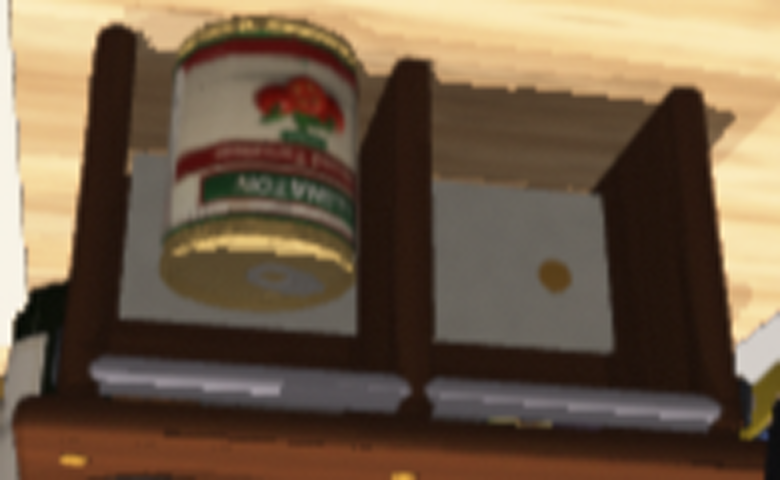

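```bash
python3 - <<'E'
from h import *
np.set_printoptions(precision=4,suppress=True)
c=cams.get_calibration('wrist')
f=lambda q,z:onz(c,cr(q,4,(170,155)),z)
P={k:f(q,0) for k,q in dict(R=(118,28),M=(413,61),L=(688,89)).items()}
print(P); d=P['L']-P['R'];print(np.linalg.norm(d),np.degrees(np.arctan2(d[1],d[0])), np.linalg.norm(P['L']-P['M']))
# inner faces of left bay bottoms, front: middle right side 432, left panel left-side 670
print(f((432,62),0),f((669,90),0))
# model fit over the points incl. top cam & scene board corners
T=cams.get_calibration('top');S=cams.get_calibration('scene')
obs=[]
for q,p in [((118,28),(-17,-90,0)),((413,61),(-17,0,0)),((688,89),(-17,90,0))]: obs.append((c,cr(q,4,(170,155)),p))
for q,p in [((80,385),(-18,106,126.5)),((710,370),(-18,-106,126.5)),((708,108),(73,-106,126.5)),((75,115),(73,106,126.5))]: obs.append((T,cr(q,8,(170,105)),p))
for q,p in [((42,245),(-18,106,126.5)),((357,388),(-18,-106,126.5)),((450,298),(73,-106,126.5))]: obs.append((S,cr(q,5.5,(215,95)),p))
from scipy.optimize import least_squares
def res(v,sel):
    r=[]
    C,Sn=np.cos(v[2]),np.sin(v[2])
    for cc,uv,p in sel:
        x,y,z=np.array(p)/1000.
        r+=list((proj(cc,[v[0]+C*x-Sn*y,v[1]+Sn*x+C*y,z])[0]-uv))
    return r
for sel in (obs,obs[:3],obs[3:7],obs[7:]):
    o=least_squares(res,[.673,-.01,0],args=(sel,),x_scale=[.01,.01,.01],loss='soft_l1');print(o.x[:2],np.degrees(o.x[2]),np.round(o.fun,1))
E
```

```text
{'R': array([ 0.6493, -0.0935,  0.    ]), 'M': array([ 0.6505, -0.0043,  0.    ]), 'L': array([0.65  , 0.0852, 0.    ])}
0.17871390541605026 89.78757180764819 0.08947209437822198
[0.6499 0.0015 0.    ] [0.6518 0.0795 0.    ]
[ 0.6696 -0.0054] -0.7614009685510121 [-1.5  0.8 -1.1  0.8 -1.5  1.5 -2.6  0.8 -0.6  1.9 -0.8  0.8 -1.8  0.6
 -3.3 -1.2 -1.5  0.1 -0.   0.1]
[ 0.6672 -0.0042] -0.37821718417943345 [-0.5  0.1  0.2 -0.1  0.3  0.4]
[ 0.6724 -0.0095] -0.2800564309362984 [-1.   0.1  1.   0.5  0.5 -0.6 -0.5 -0.1]
[ 0.6705 -0.009 ] -0.16097773496093737 [-2.4 -0.8  0.1  0.2  1.2  0.1]
```

Views agree that yaw is about -0.3°, but disagree by 5 mm on the shelf's y, so I'll settle that close up. Next I untilt and grip the canister from above with a vertical tool.

>>> play_rows(
  series="100 0 0 0 0 9 0;100 0 0 0 0 9 0;100 0 0 0 0 9 0;100 0 0 0 0 9 0;100 0 0 0 0 9 0;100 0 0 0 0 0 0",
)

```text
clock: 10.4
tcp_pos: [0.4475, -0.0611, 0.1831]
orientation: [-0.003, -0.102, 0.995, 0.001]
wrist_force: [0.3, -0.5, -0.5]
finger_gap: 0.0856
```

```bash
python3 - <<'E'
from h import *
np.set_printoptions(precision=4,suppress=True)
t,R,s=pose();print(t,R,s['joint_pos'],s['finger_gap'])
snap('wrist','pics/w4.png')
c=cams.get_calibration('wrist')
print(delta([.445,-.062,.055]),proj(c,[.445,-.062,.1]))
E
```

```text
[ 0.4475 -0.0611  0.1831] [[-0.9794 -0.2021 -0.0063]
 [-0.2021  0.9794  0.0016]
 [ 0.0059  0.0028 -1.    ]] [-0.3134  0.1154 -0.374   1.0879 -0.0005 -0.5169] 0.08555712173394688
[ 0.1222 -0.0867 12.8339] [[256.9685 209.414 ]]
```

View pics/w4.png

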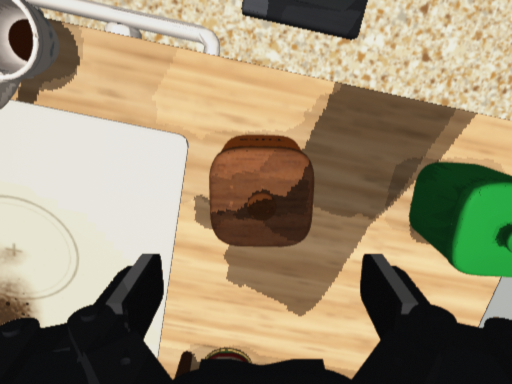

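>>> play_rows(
  series="100 0.1 0 4 0 0 0;100 0 0 4 0 0 0;100 0 0 3 0 0 0;100 0 0 1 0 0 0;100 0 0 0.6 0 0 0;100 0 0 0 0 0 0",
)

```text
clock: 11.2
tcp_pos: [0.446, -0.0628, 0.06]
orientation: [0.001, -0.1, 0.995, -0.0]
wrist_force: [0.1, 0.6, -0.3]
finger_gap: 0.0853
```

>>> play_rows(
  series="70 0 0 0 0 0 0;70 0 0 0 0 0 0;70 0 0 0 0 0 0;70 0 0 0 0 0 0;70 0 0 0 0 0 0",
  newtons=20,
)

```text
clock: 11.82
tcp_pos: [0.4465, -0.0627, 0.0604]
orientation: [0.001, -0.1, 0.995, -0.0]
wrist_force: [-2.3, 1.2, 7.4]
finger_gap: 0.0707
```

```bash
python3 - <<'E'
from h import *
np.set_printoptions(precision=4,suppress=True)
t,R,s=pose();print(t,R,s['joint_pos'],s['finger_gap'],s['wrist_force'])
snap('wrist','pics/w5.png')
print(delta([.56,.033,.055]))
E
```

```text
[ 0.4465 -0.0627  0.0604] [[-0.9801 -0.1984  0.0018]
 [-0.1984  0.9801 -0.0002]
 [-0.0018 -0.0005 -1.    ]] [-0.3181  0.2305 -0.5721  0.7663  0.0004 -0.5178] 0.0707298278985777 [-2.2643  1.2407  7.3977]
[-13.0192   7.1289   0.5598]
```

View pics/w5.png

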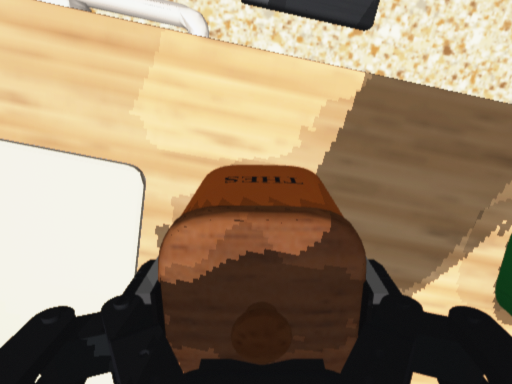

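The canister is gripped. I'll relieve the downward load slightly, square it to the shelf, and drag it in front of the left bay.

>>> play_rows(
  series="70 0 0 -0.07 0 0 0;70 0 0 0 0 0 3.9;70 0 0 0 0 0 3.9;70 0 0 0 0 0 3.9;70 -1 0.8 0 0 0 0;70 -2 1.7 0 0 0 0;70 -2 1.7 0 0 0 0;70 -2 1.7 0 0 0 0;70 -2 1.7 0 0 0 0;70 -1.5 1.3 0 0 0 0;70 -1 0.8 0 0 0 0;70 0 0 0 0 0 0",
)

```text
clock: 13.38
tcp_pos: [0.5627, 0.0346, 0.0605]
orientation: [0.001, 0.002, 1.0, 0.0]
wrist_force: [1.4, 2.9, 3.8]
finger_gap: 0.0703
```

```bash
python3 - <<'E'
from h import *
np.set_printoptions(precision=4,suppress=True)
t,R,s=pose();print(t,R,s['joint_pos'],s['finger_gap'],s['wrist_force'])
snap('wrist','pics/w6.png');snap('top','pics/t6.png');snap('scene','pics/s6.png')
a=cv2.imread("pics/t6.png");cv2.imwrite("pics/t6c.png",cv2.resize(a[100:220,160:275],None,fx=5,fy=5,interpolation=cv2.INTER_CUBIC))
a=cv2.imread("pics/s6.png");cv2.imwrite("pics/s6c.png",cv2.resize(a[90:240,160:310],None,fx=4,fy=4,interpolation=cv2.INTER_CUBIC))
E
```

```text
[0.5627 0.0346 0.0605] [[-1.      0.0032  0.0023]
 [ 0.0032  1.      0.0008]
 [-0.0023  0.0008 -1.    ]] [-0.0815  0.4179 -0.2925  0.8582  0.001  -0.0783] 0.07032331280243885 [1.3954 2.8608 3.8099]
```

View pics/w6.png

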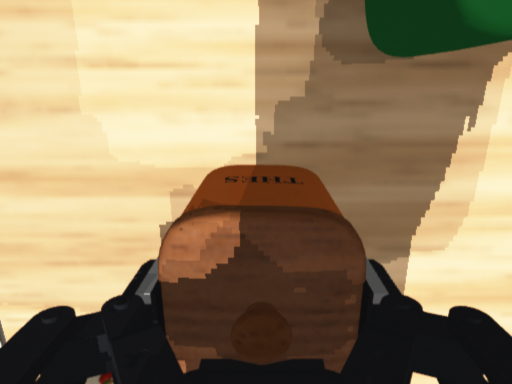

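View pics/t6c.png

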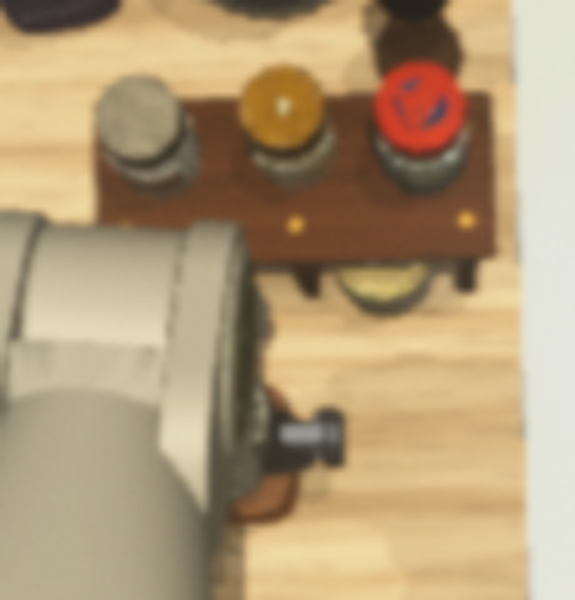

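View pics/s6c.png

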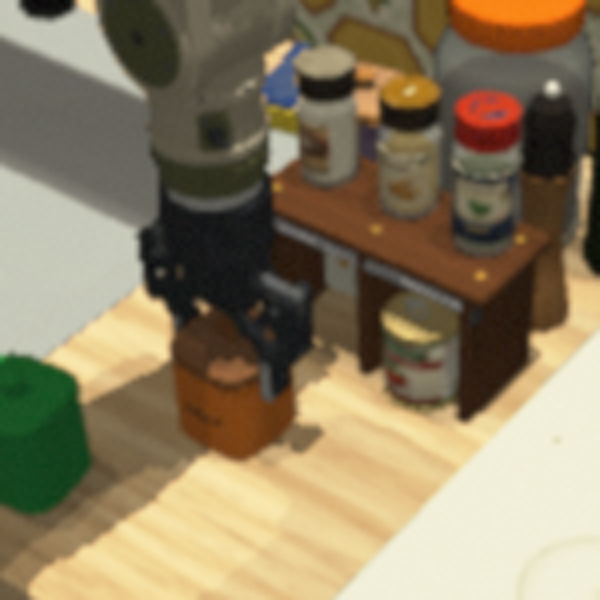

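>>> play_rows(
  series="100 0 0 0 0 0 0;100 0 0 0 0 0 0;100 0 0 0 0 0 0;100 0 0 -3 0 0 0;100 0 0 -4 0 0 0;100 0 0 -3 0 0 0;100 0 0 0 0 -9 0;100 0 0 0 0 -9 0;100 0 0 0 0 -9 0;100 0 0 0 0 -9 0;100 0 0 0 0 -9 0;100 0 0 0 0 0 0",
)

```text
clock: 15.02
tcp_pos: [0.555, 0.0344, 0.1537]
orientation: [0.374, 0.003, 0.928, -0.0]
wrist_force: [-1.0, 0.5, -1.9]
finger_gap: 0.0853
```

```bash
python3 - <<'E'
from h import *
np.set_printoptions(precision=4,suppress=True)
t,R,s=pose();print(t,R,s['joint_pos'],s['finger_gap'],s['wrist_force'])
snap('wrist','pics/w7.png');snap('top','pics/t7.png')
a=cv2.imread("pics/w7.png");cv2.imwrite("pics/w7c.png",cv2.resize(a,None,fx=1.5,fy=1.5,interpolation=cv2.INTER_CUBIC))
a=cv2.imread("pics/t7.png");cv2.imwrite("pics/t7c.png",cv2.resize(a[100:220,160:275],None,fx=5,fy=5,interpolation=cv2.INTER_CUBIC))
E
```

```text
[0.555  0.0344 0.1537] [[-0.7209  0.0051  0.693 ]
 [ 0.0046  1.     -0.0026]
 [-0.693   0.0013 -0.7209]] [-0.1257 -0.0699 -0.9906 -0.1118  0.0844 -0.0863] 0.08526250492586372 [-0.952   0.5237 -1.8693]
```

View pics/w7c.png

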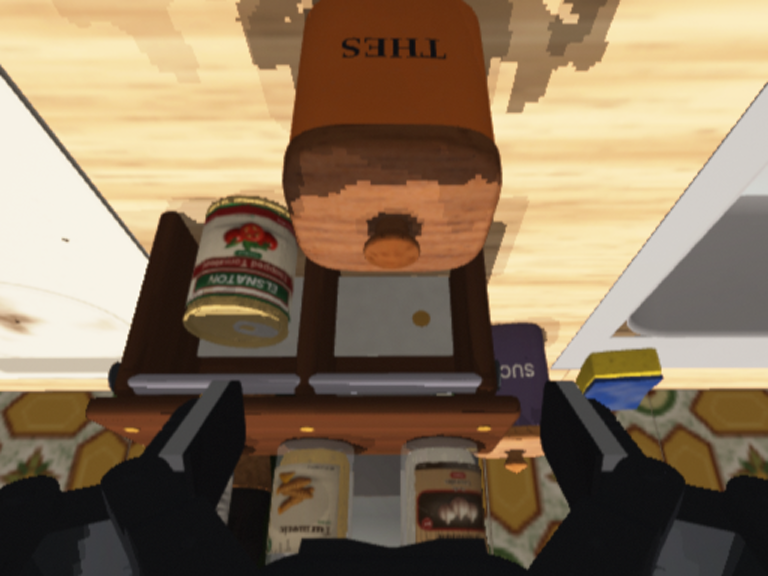

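View pics/t7c.png

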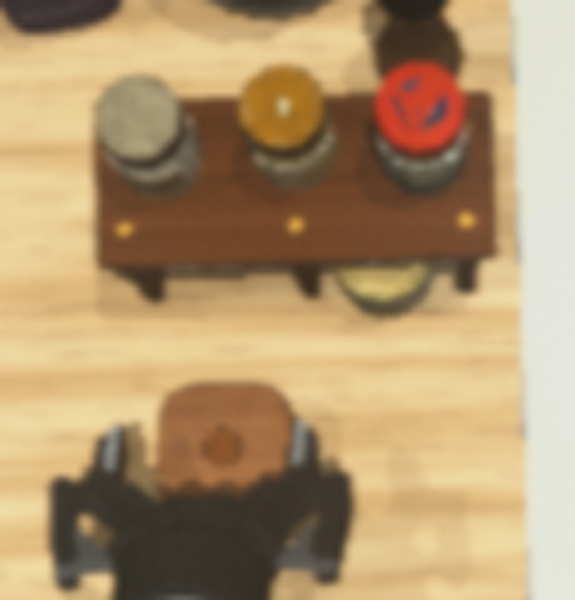

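```bash
python3 - <<'E'
from h import *
np.set_printoptions(precision=4,suppress=True)
T=cams.get_calibration('top');W=cams.get_calibration('wrist')
f=lambda q,z:onz(T,cr(q,5,(160,100)),z)
for n,q,z in [('Lp',(151,298),0),('Mp',(310,295),0),('Rp',(467,289),0),('knob',(221,446),.1),('lidL',(160,440),.083),('lidR',(292,440),.083),('nailL',(125,229),.1265),('nailM',(295,224),.1265),('nailR',(467,219),.1265)]: print(n,f(q,z))
g=lambda q,z:onz(W,cr(q,1.5,(0,0)),z)
for n,q,z in [('knob',(391,248),.1),('lidL',(285,180),.083),('lidR',(500,180),.083),('barR_end',(310,381),.1075),('barL_end',(482,381),.1075),('nailM',(307,430),.1265),('nailL',(484,429),.1265),('nailR',(131,430),.1265),('boardFR',(88,400),.1265),('boardFL',(520,400),.1265)]: print(n,g(q,z))
E
python3 - <<'E'
import cv2
a=cv2.imread("pics/w7.png");cv2.imwrite("pics/w7d.png",cv2.resize(a[135:310,50:360],None,fx=2.5,fy=2.5,interpolation=cv2.INTER_CUBIC))
E
```

```text
Lp [0.6586 0.0839 0.    ]
Mp [ 0.6582 -0.0081  0.    ]
Rp [ 0.6595 -0.0991  0.    ]
knob [0.561  0.0345 0.1   ]
lidL [0.5668 0.069  0.083 ]
lidR [ 0.5651 -0.0021  0.083 ]
nailL [0.6742 0.0806 0.1265]
nailM [ 0.6748 -0.0088  0.1265]
nailR [ 0.6754 -0.0994  0.1265]
knob [0.5669 0.0348 0.1   ]
lidL [ 0.5513 -0.0004  0.083 ]
lidR [0.5518 0.0713 0.083 ]
barR_end [ 0.6878 -0.0103  0.1075]
barL_end [0.6886 0.0837 0.1075]
nailM [ 0.7203 -0.0154  0.1265]
nailL [0.7188 0.0878 0.1265]
nailR [ 0.7193 -0.1181  0.1265]
boardFR [ 0.6579 -0.1106  0.1265]
boardFL [0.6596 0.096  0.1265]
```

View pics/w7d.png

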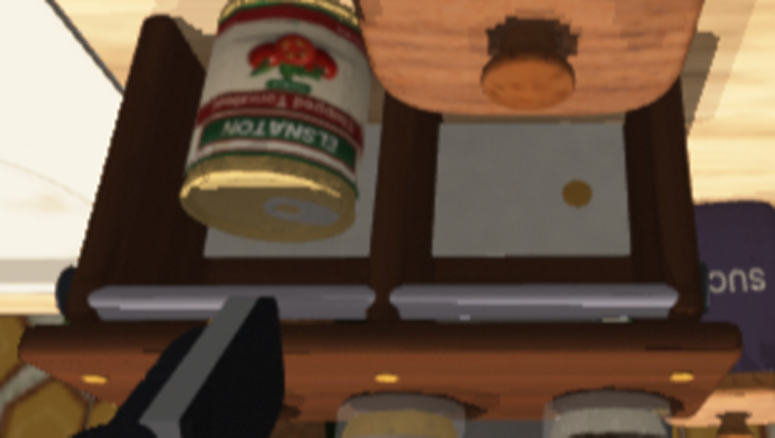

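The knob is at wrist (260,166) with the lid home. The bay centre is about 1–2.5 mm to the left (+y) of the canister, consistent across top and wrist relative measurements. I'll reduce the tilt to 30° and regrip nearer the canister's front.

>>> play_rows(
  series="100 0 0 0 0 7 0;100 0 0 0 0 7 0;100 0 0 0 0 0 0",
)

```text
clock: 15.5
tcp_pos: [0.5676, 0.033, 0.1649]
orientation: [0.266, 0.002, 0.964, -0.001]
wrist_force: [0.3, 0.6, 0.5]
finger_gap: 0.0854
```

```bash
python3 - <<'E'
from h import *
np.set_printoptions(precision=4,suppress=True)
t,R,s=pose();print(t,R,s['joint_pos'],s['finger_gap'],s['wrist_force'])
print(delta([.548,.0346,.09]),delta([.548,.0346,.045]))
E
```

```text
[0.5676 0.033  0.1649] [[-0.8583  0.0048  0.5131]
 [ 0.0038  1.     -0.003 ]
 [-0.5132 -0.0007 -0.8583]] [-0.1096 -0.003  -0.7129  0.3244  0.0532 -0.0904] 0.08539902078950078 [0.3389 0.6442 0.4558]
[5.5218 0.1516 5.42  ] [7.831  0.1545 9.2824]
```

>>> play_rows(
  series="100 1.7 0.15 -1 0 0 0;100 2 0 3.4 0 0 0;100 2 0 3.4 0 0 0;100 1.1 0 1.8 0 0 0;100 0.5 0 0.9 0 0 0;100 0.5 0 0.8 0 0 0;100 0 0 0 0 0 0",
)

```text
clock: 16.38
tcp_pos: [0.5418, 0.0353, 0.0399]
orientation: [0.263, 0.002, 0.965, -0.001]
wrist_force: [0.1, 0.5, 0.6]
finger_gap: 0.0856
```

```bash
python3 - <<'E'
from h import *
np.set_printoptions(precision=4,suppress=True)
t,R,s=pose();print(t,R,s['joint_pos'],s['finger_gap'],s['wrist_force'])
print(delta([.548,.0346,.045]))
snap('wrist','pics/w8.png')
E
```

```text
[0.5418 0.0353 0.0399] [[-0.8616  0.0047  0.5076]
 [ 0.0042  1.     -0.0023]
 [-0.5076  0.0001 -0.8616]] [-0.1111  0.1703 -0.9342 -0.0636  0.054  -0.0917] 0.08563011068475998 [0.0673 0.4653 0.5649]
[-0.7929 -0.0698 -0.124 ]
```

View pics/w8.png

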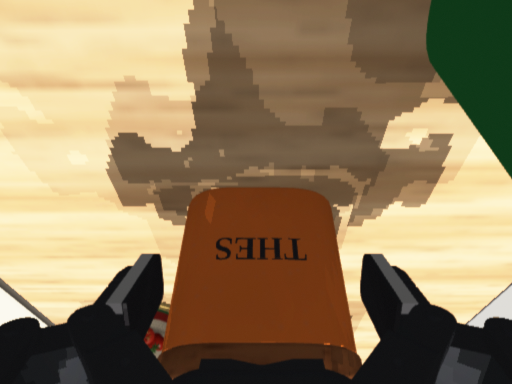

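Centred between the fingers. I'll nudge to the grip point and close.

>>> play_rows(
  series="100 -0.8 0 -0.1 0 0 0;100 0 0 0 0 0 0;70 0 0 0 0 0 0;70 0 0 0 0 0 0;70 0 0 0 0 0 0;70 0 0 0 0 0 0",
  newtons=20,
)

```text
clock: 17.18
tcp_pos: [0.5486, 0.0351, 0.0457]
orientation: [0.264, 0.002, 0.965, -0.001]
wrist_force: [-2.2, -1.2, 6.0]
finger_gap: 0.0705
```

```bash
python3 - <<'E'
from h import *
np.set_printoptions(precision=4,suppress=True)
t,R,s=pose();print(t,R,s['joint_pos'],s['finger_gap'],s['wrist_force'])
print(delta([.60,.0364,t[2]]))
snap('wrist','pics/w9.png')
E
```

```text
[0.5486 0.0351 0.0457] [[-0.8607  0.0051  0.5091]
 [ 0.0042  1.     -0.0029]
 [-0.5091 -0.0004 -0.8607]] [-0.1095  0.1679 -0.9145 -0.0433  0.0528 -0.0902] 0.07052108707374367 [-2.1948 -1.1666  6.0419]
[-4.4237  0.1591  2.6164]
```

View pics/w9.png

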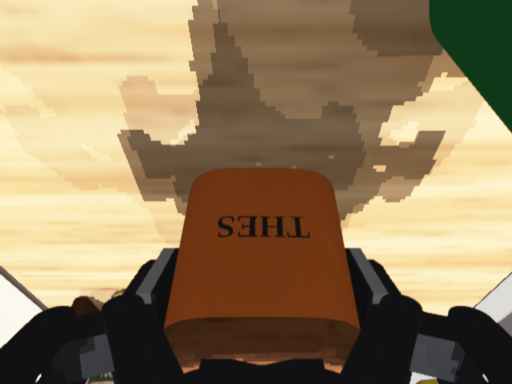

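>>> play_rows(
  series="70 -0.65 0.05 0.35 0 0 0;70 -1.3 0.05 0.76 0 0 0;70 -1.3 0.05 0.76 0 0 0;70 -0.7 0 0.4 0 0 0;70 0 0 0 0 0 0",
)

```text
clock: 17.85
tcp_pos: [0.5942, 0.0366, 0.0456]
orientation: [0.263, 0.002, 0.965, -0.001]
wrist_force: [1.8, 0.8, 1.8]
finger_gap: 0.07
```

```bash
python3 - <<'E'
from h import *
np.set_printoptions(precision=4,suppress=True)
t,R,s=pose();print(t,s['joint_pos'],s['finger_gap'],s['wrist_force'])
snap('top','pics/t10.png');snap('scene','pics/s10.png')
a=cv2.imread("pics/t10.png");cv2.imwrite("pics/t10c.png",cv2.resize(a[130:200,165:265],None,fx=8,fy=8,interpolation=cv2.INTER_CUBIC))
a=cv2.imread("pics/s10.png");cv2.imwrite("pics/s10c.png",cv2.resize(a[120:220,190:300],None,fx=6,fy=6,interpolation=cv2.INTER_CUBIC))
E
```

```text
[0.5942 0.0366 0.0456] [-0.0953  0.2398 -0.8119 -0.0123  0.0462 -0.0782] 0.0699517327808017 [1.7824 0.7943 1.8324]
```

View pics/t10c.png

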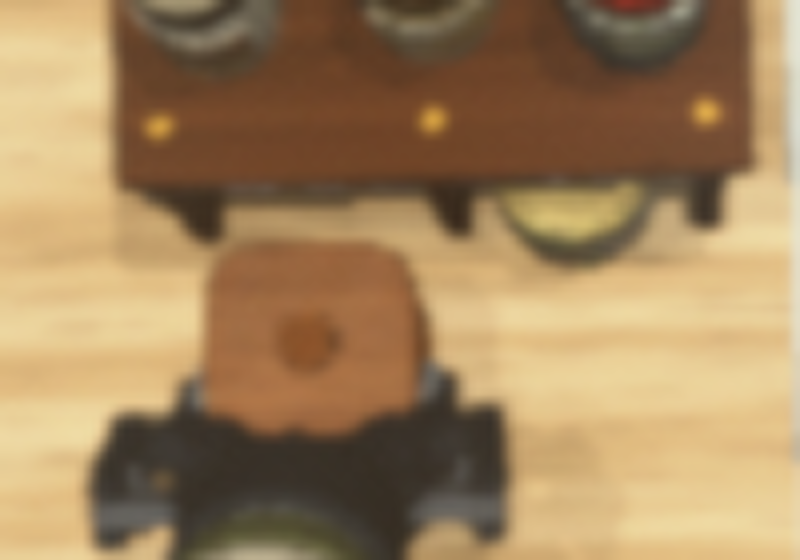

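View pics/s10c.png

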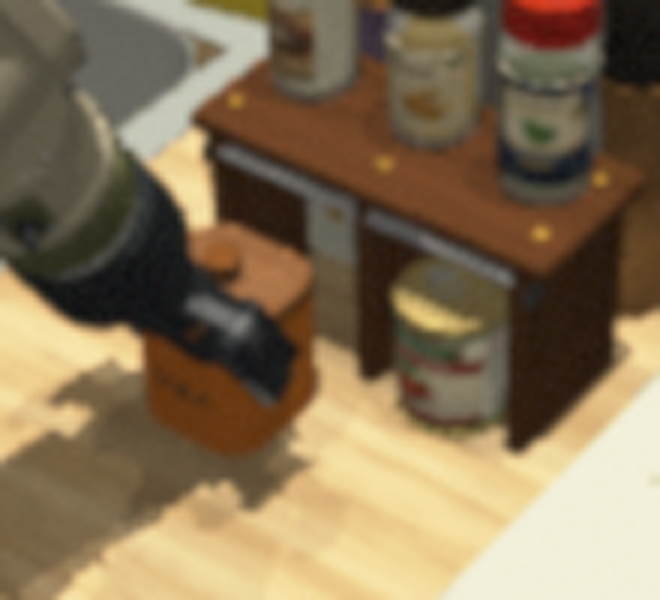

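```bash
python3 - <<'E'
from h import *
np.set_printoptions(precision=4,suppress=True)
T=cams.get_calibration('top')
f=lambda q,z:onz(T,cr(q,8,(165,130)),z)
for n,q,z in [('Lp',(206,238),0),('Mp',(457,232),0),('Rp',(706,226),0),('nailL',(159,126),.1265),('nailM',(432,121),.1265),('nailR',(707,112),.1265),('bFL',(120,185),.1265),('bFR',(750,170),.1265),('knob',(306,341),.1),('lidL',(207,320),.083),('lidR',(415,320),.083),('lidBack',(308,242),.083)]: print(n,f(q,z))
E
```

```text
Lp [0.6582 0.0824 0.    ]
Mp [ 0.6583 -0.0083  0.    ]
Rp [ 0.6583 -0.0985  0.    ]
nailL [0.6745 0.0811 0.1265]
nailM [ 0.6741 -0.0086  0.1265]
nailR [ 0.675  -0.0993  0.1265]
bFL [0.6551 0.094  0.1265]
bFR [ 0.6553 -0.113   0.1265]
knob [0.6057 0.0365 0.1   ]
lidL [0.6161 0.0716 0.083 ]
lidR [0.6144 0.0013 0.083 ]
lidBack [0.642  0.0371 0.083 ]
```

The canister's centre (y = 0.0365) matches the bay centre (y ≈ 0.0365) in the top view, and the yaw is square. Entering the bay in watched steps.

>>> play_rows(
  series="70 -0.43 0 0.25 0 0 0;70 -0.43 0 0.25 0 0 0;70 -0.43 0 0.25 0 0 0;70 0 0 0 0 0 0",
)

```text
clock: 18.45
tcp_pos: [0.6083, 0.0366, 0.0456]
orientation: [0.263, 0.002, 0.965, -0.001]
wrist_force: [-1.3, 0.7, 3.5]
finger_gap: 0.0702
```

>>> play_rows(
  series="70 -0.43 0 0.25 0 0 0;70 -0.43 0 0.26 0 0 0;70 0 0 0 0 0 0",
)

```text
clock: 18.82
tcp_pos: [0.6184, 0.0365, 0.0456]
orientation: [0.263, 0.002, 0.965, -0.001]
wrist_force: [-1.6, 0.6, 3.6]
finger_gap: 0.0704
```

>>> play_rows(
  series="70 -0.43 0 0.25 0 0 0;70 -0.43 0 0.26 0 0 0;70 0 0 0 0 0 0",
)

```text
clock: 19.2
tcp_pos: [0.6285, 0.0365, 0.0456]
orientation: [0.263, 0.002, 0.965, -0.001]
wrist_force: [-1.6, 0.8, 4.3]
finger_gap: 0.0702
```

>>> play_rows(
  series="70 -0.26 0 0.15 0 0 0;70 -0.26 0 0.15 0 0 0;70 0 0 0 0 0 0",
)

```text
clock: 19.58
tcp_pos: [0.6341, 0.0365, 0.0455]
orientation: [0.263, 0.002, 0.965, -0.001]
wrist_force: [-4.5, 0.9, 6.8]
finger_gap: 0.0703
```

```bash
python3 - <<'E'
from h import *
snap('top','pics/t11.png');snap('scene','pics/s11.png')
a=cv2.imread("pics/t11.png");b=cv2.resize(a[130:200,165:265],None,fx=6,fy=6,interpolation=cv2.INTER_CUBIC)
a=cv2.imread("pics/s11.png");cv2.imwrite("pics/s11c.png",cv2.resize(a[120:220,190:300],None,fx=6,fy=6,interpolation=cv2.INTER_CUBIC));cv2.imwrite("pics/t11c.png",b)
E
```

```text
(no output)
```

View pics/t11c.png

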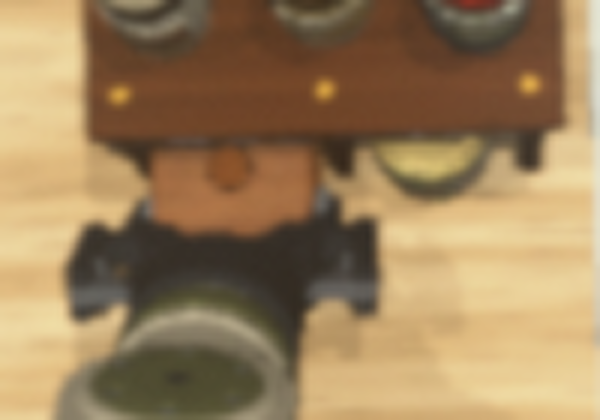

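View pics/s11c.png

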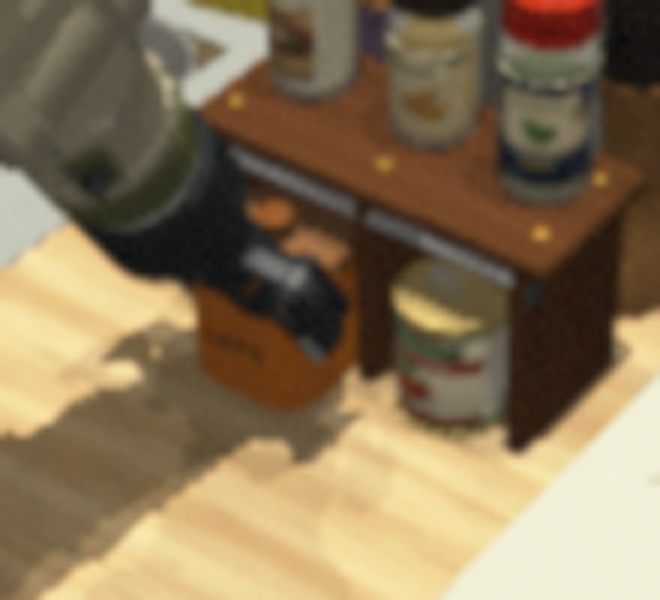

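The knob is just in front of the bar and the canister is about 30 mm inside the bay, square. I'll release, back off, and set the fingers to a ~40 mm spread for pushing the front face.

>>> play_rows(
  series="100 0 0 0 0 0 0;100 0 0 0 0 0 0;100 0 0 0 0 0 0;100 1 0 -0.6 0 0 0;100 2 0 -1.2 0 0 0;100 2 0 -1.2 0 0 0;47 1 0 -0.6 0 0 0;47 0 0 0 0 0 0;47 0 0 0 0 0 0;47 0 0 0 0 0 0",
)

```text
clock: 20.92
tcp_pos: [0.5656, 0.0366, 0.0464]
orientation: [0.264, 0.002, 0.965, -0.001]
wrist_force: [0.4, -0.6, -0.3]
finger_gap: 0.04
```

```bash
python3 - <<'E'
from h import *
np.set_printoptions(precision=4,suppress=True)
t,R,s=pose();print(t,R,s['joint_pos'],s['finger_gap'],s['wrist_force'])
snap('scene','pics/s12.png');snap('wrist','pics/w12.png')
a=cv2.imread("pics/s12.png");cv2.imwrite("pics/s12c.png",cv2.resize(a[120:220,180:290],None,fx=6,fy=6,interpolation=cv2.INTER_CUBIC))
E
```

```text
[0.5656 0.0366 0.0464] [[-0.8611  0.0048  0.5085]
 [ 0.0042  1.     -0.0024]
 [-0.5085  0.0001 -0.8611]] [-0.1017  0.1936 -0.8755 -0.0297  0.0493 -0.0835] 0.04003672395050326 [ 0.3798 -0.5688 -0.2924]
```

View pics/s12c.png

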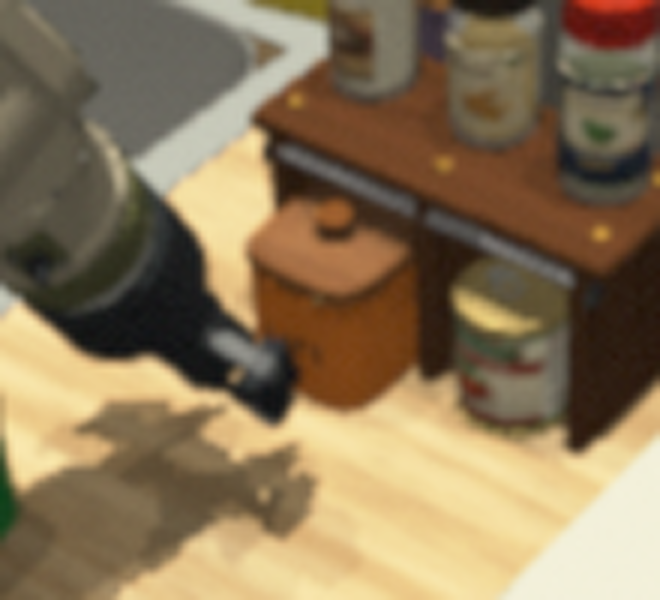

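View pics/w12.png

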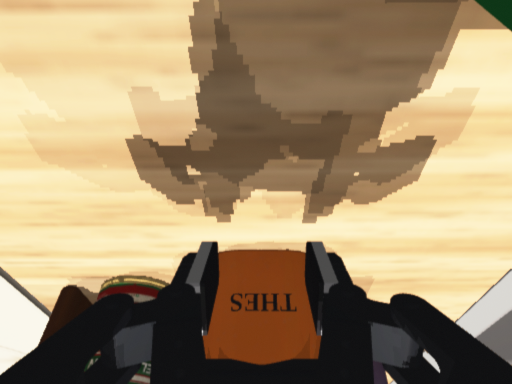

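The fingers are behind the front face, about 25 mm clear. Advancing to contact.

>>> play_rows(
  series="47 -0.86 0 0.51 0 0 0;47 -0.43 0 0.25 0 0 0;47 -0.26 0 0.15 0 0 0;47 -0.26 0 0.16 0 0 0;47 0 0 0 0 0 0",
)

```text
clock: 21.65
tcp_pos: [0.5857, 0.0366, 0.046]
orientation: [0.263, 0.002, 0.965, -0.001]
wrist_force: [-1.1, 0.0, -0.5]
finger_gap: 0.04
```

>>> play_rows(
  series="47 -0.26 0 0.15 0 0 0;47 -0.26 0 0.15 0 0 0;47 -0.26 0 0.16 0 0 0;47 0 0 0 0 0 0",
)

```text
clock: 22.15
tcp_pos: [0.595, 0.0366, 0.0461]
orientation: [0.263, 0.002, 0.965, -0.001]
wrist_force: [0.3, 0.2, -1.2]
finger_gap: 0.04
```

>>> play_rows(
  series="47 -0.26 0 0.15 0 0 0;47 -0.26 0 0.15 0 0 0;47 0 0 0 0 0 0",
)

```text
clock: 22.52
tcp_pos: [0.6005, 0.0366, 0.0458]
orientation: [0.263, 0.002, 0.965, -0.001]
wrist_force: [-1.2, 0.0, -0.4]
finger_gap: 0.0401
```

```bash
python3 - <<'E'
from h import *
snap('scene','pics/s13.png');snap('wrist','pics/w13.png')
a=cv2.imread("pics/s13.png");cv2.imwrite("pics/s13c.png",cv2.resize(a[120:220,180:290],None,fx=5.5,fy=5.5,interpolation=cv2.INTER_CUBIC))
E
```

```text
(no output)
```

View pics/s13c.png

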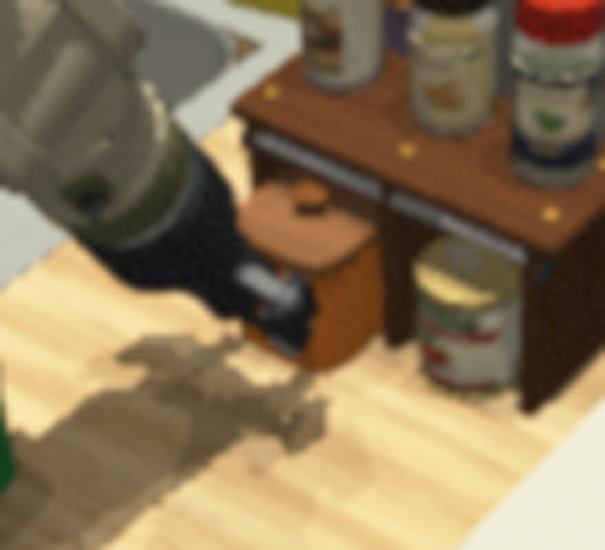

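View pics/w13.png

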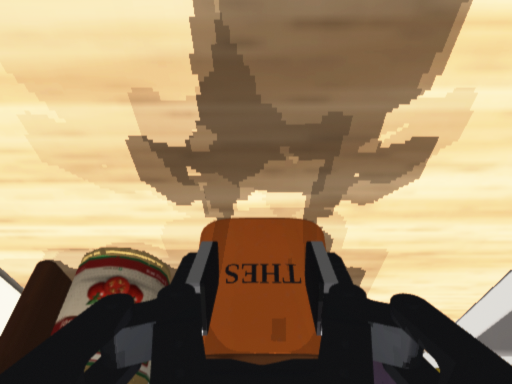

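>>> play_rows(
  series="47 -0.26 0 0.15 0 0 0;47 -0.26 0 0.15 0 0 0;47 0 0 0 0 0 0",
)

```text
clock: 23.0
tcp_pos: [0.6068, 0.0366, 0.046]
orientation: [0.263, 0.002, 0.965, -0.001]
wrist_force: [-1.3, -0.1, -0.5]
finger_gap: 0.0403
```

>>> play_rows(
  series="47 -0.26 0 0.15 0 0 0;47 -0.26 0 0.16 0 0 0;47 0 0 0 0 0 0",
)

```text
clock: 23.38
tcp_pos: [0.613, 0.0365, 0.0462]
orientation: [0.263, 0.002, 0.965, -0.001]
wrist_force: [-0.7, 0.3, -0.5]
finger_gap: 0.0402
```

>>> play_rows(
  series="47 -0.26 0 0.15 0 0 0;47 -0.26 0 0.16 0 0 0;47 0 0 0 0 0 0",
)

```text
clock: 23.75
tcp_pos: [0.6191, 0.0364, 0.0462]
orientation: [0.263, 0.002, 0.965, -0.001]
wrist_force: [-0.7, -0.8, -0.5]
finger_gap: 0.0399
```

```bash
python3 - <<'E'
from h import *
snap('scene','pics/s14.png')
snap('top','pics/t14.png')
a=cv2.imread("pics/s14.png");cv2.imwrite("pics/s14c.png",cv2.resize(a[120:220,180:290],None,fx=5.5,fy=5.5,interpolation=cv2.INTER_CUBIC))
a=cv2.imread("pics/t14.png");cv2.imwrite("pics/t14c.png",cv2.resize(a[130:200,165:265],None,fx=6,fy=6,interpolation=cv2.INTER_CUBIC))
E
```

```text
(no output)
```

View pics/s14c.png

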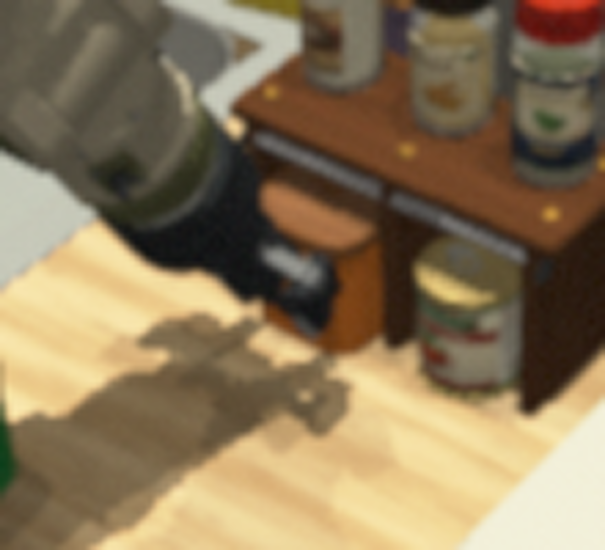

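View pics/t14c.png

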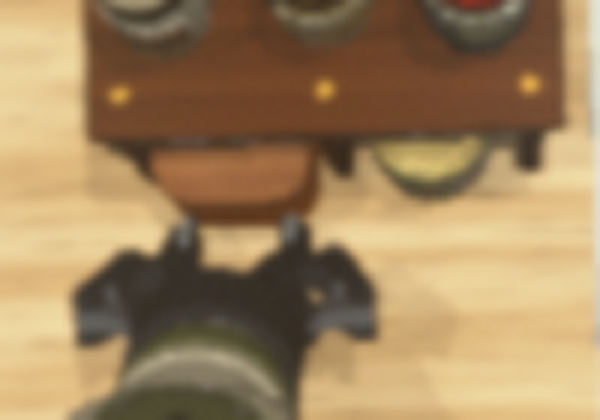

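The knob is now past the bar with no contact force, and the canister is square. Creeping toward the stop in 1 mm rows.

>>> play_rows(
  series="47 -0.09 0 0.05 0 0 0;47 -0.09 0 0.05 0 0 0;47 -0.09 0 0.05 0 0 0;47 -0.09 0 0.06 0 0 0;47 0 0 0 0 0 0",
)

```text
clock: 24.48
tcp_pos: [0.623, 0.0365, 0.0461]
orientation: [0.263, 0.002, 0.965, -0.001]
wrist_force: [-1.4, 0.4, 1.1]
finger_gap: 0.04
```

>>> play_rows(
  series="47 -0.09 0 0.05 0 0 0;47 -0.09 0 0.05 0 0 0;47 0 0 0 0 0 0",
)

```text
clock: 24.85
tcp_pos: [0.625, 0.0364, 0.0461]
orientation: [0.263, 0.002, 0.965, -0.001]
wrist_force: [-0.8, -1.2, 1.3]
finger_gap: 0.0402
```

>>> play_rows(
  series="47 -0.09 0 0.05 0 0 0;47 -0.09 0 0.05 0 0 0;47 0 0 0 0 0 0",
)

```text
clock: 25.22
tcp_pos: [0.6271, 0.0365, 0.0461]
orientation: [0.263, 0.002, 0.965, -0.001]
wrist_force: [-1.1, 0.2, 0.5]
finger_gap: 0.04
```

>>> play_rows(
  series="47 -0.09 0 0.05 0 0 0;47 -0.09 0 0.05 0 0 0;47 0 0 0 0 0 0",
)

```text
clock: 25.6
tcp_pos: [0.6291, 0.0364, 0.0462]
orientation: [0.263, 0.002, 0.965, -0.001]
wrist_force: [-0.5, 0.3, -0.7]
finger_gap: 0.04
```

>>> play_rows(
  series="47 -0.09 0 0.05 0 0 0;47 0 0 0 0 0 0",
)

```text
clock: 25.85
tcp_pos: [0.6301, 0.0364, 0.0462]
orientation: [0.263, 0.002, 0.965, -0.001]
wrist_force: [-1.0, -0.5, 0.1]
finger_gap: 0.0401
```

>>> play_rows(
  series="47 -0.09 0 0.05 0 0 0;47 0 0 0 0 0 0",
)

```text
clock: 26.1
tcp_pos: [0.6307, 0.0365, 0.046]
orientation: [0.263, 0.002, 0.965, -0.001]
wrist_force: [-2.3, -0.8, 1.9]
finger_gap: 0.0402
```

>>> play_rows(
  series="47 -0.09 0 0.05 0 0 0;47 0 0 0 0 0 0",
)

```text
clock: 26.35
tcp_pos: [0.631, 0.0365, 0.0458]
orientation: [0.262, 0.002, 0.965, -0.001]
wrist_force: [-7.4, -0.8, 4.8]
finger_gap: 0.0402
```

>>> play_rows(
  series="47 -0.09 0 0.05 0 0 0;47 0 0 0 0 0 0",
)

```text
clock: 26.6
tcp_pos: [0.6312, 0.0365, 0.0455]
orientation: [0.261, 0.002, 0.965, -0.001]
wrist_force: [-12.3, 0.5, 8.3]
finger_gap: 0.0401
```

Firm stop felt: 7 then 12 N, with TCP stationary at x = 0.631. I'll ease slightly and hold for more than half a second.

>>> play_rows(
  series="47 0.03 0 -0.02 0 0 0;47 0 0 0 0 0 0;47 0 0 0 0 0 0",
)

```text
clock: 26.98
tcp_pos: [0.6311, 0.0365, 0.0456]
orientation: [0.262, 0.002, 0.965, -0.001]
wrist_force: [-9.2, -0.3, 5.0]
finger_gap: 0.0398
```

>>> play_rows(
  series="47 0 0 0 0 0 0;47 0 0 0 0 0 0;47 0 0 0 0 0 0;47 0 0 0 0 0 0",
)

```text
clock: 27.48
tcp_pos: [0.6311, 0.0365, 0.0456]
orientation: [0.262, 0.002, 0.965, -0.001]
wrist_force: [-9.7, 0.7, 6.6]
finger_gap: 0.0404
```

```bash
python3 - <<'E'
from h import *
np.set_printoptions(precision=4,suppress=True)
snap('scene','pics/s15.png')
snap('top','pics/t15.png')
a=cv2.imread("pics/s15.png");cv2.imwrite("pics/s15c.png",cv2.resize(a[120:220,180:290],None,fx=5.5,fy=5.5,interpolation=cv2.INTER_CUBIC))
a=cv2.imread("pics/t15.png");cv2.imwrite("pics/t15c.png",cv2.resize(a[130:200,165:265],None,fx=8,fy=8,interpolation=cv2.INTER_CUBIC))
print(get_state()['wrist_force'])
E
```

```text
[-9.3588  0.7438  5.568 ]
```

View pics/s15c.png

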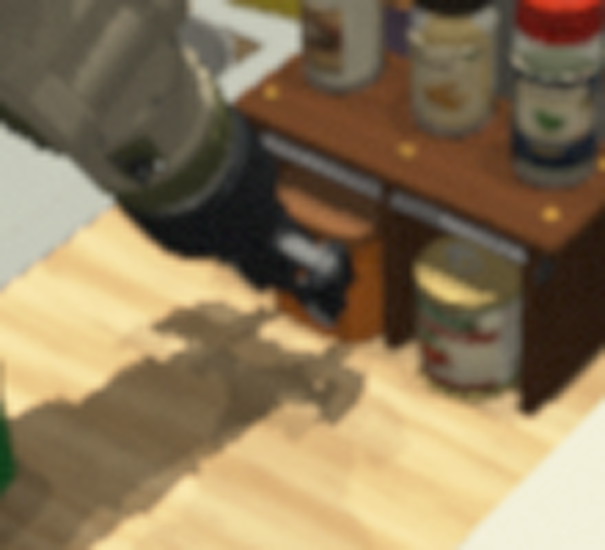

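View pics/t15c.png

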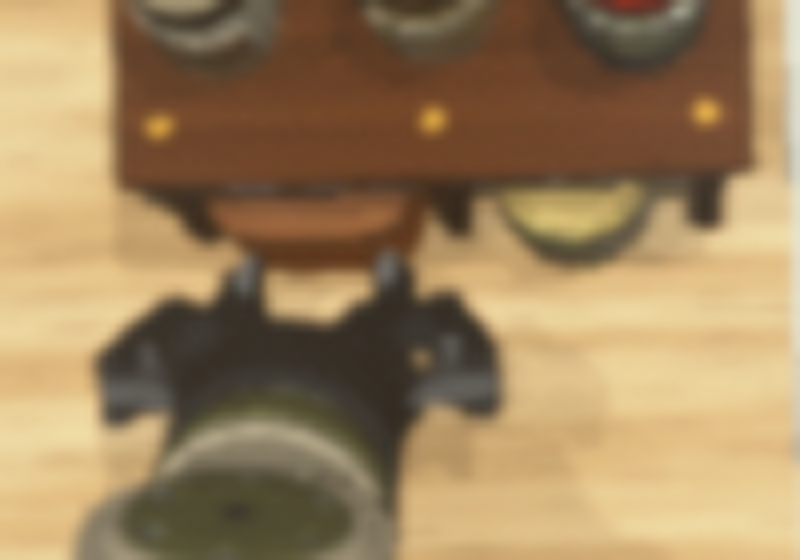

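```bash
python3 - <<'E'
from h import *
np.set_printoptions(precision=4,suppress=True)
T=cams.get_calibration('top')
f=lambda q,z:onz(T,cr(q,8,(165,130)),z)
print(f((320,238),.083),f((320,268),.005),f((320,240),.079),f((209,210),.083),f((422,210),.083),'boardfront',f((320,181),.1265))
E
```

```text
[0.6433 0.033  0.083 ] [0.6455 0.0409 0.005 ] [0.6432 0.0334 0.079 ] [0.6538 0.0705 0.083 ] [ 0.6521 -0.0017  0.083 ] boardfront [0.6549 0.0285 0.1265]
```

The canister's front stands about 11 mm out from the board's edge (canister at shelf x ≈ +7), within the allowed 0–14 mm, so this is the depth stop. It has been held at ~9.5 N for over 0.8 s. Backing off straight, then checking.

>>> play_rows(
  series="47 0.2 0 -0.12 0 0 0;47 0.9 0 -0.5 0 0 0;47 2 0 -1.2 0 0 0;47 3 0 -1.8 0 0 0;47 0 0 -4 0 0 0;47 0 0 -4 0 0 0;47 0 0 0 0 0 0",
)

```text
clock: 28.45
tcp_pos: [0.5223, 0.0368, 0.1189]
orientation: [0.266, 0.002, 0.964, -0.001]
wrist_force: [1.0, -0.1, 0.2]
finger_gap: 0.0401
```

```bash
python3 - <<'E'
from h import *
np.set_printoptions(precision=4,suppress=True)
for n in('scene','top','wrist'): snap(n,f'pics/{n}16.png')
a=cv2.imread("pics/scene16.png");cv2.imwrite("pics/s16c.png",cv2.resize(a[90:220,190:310],None,fx=4.6,fy=4.6,interpolation=cv2.INTER_CUBIC))
a=cv2.imread("pics/top16.png");cv2.imwrite("pics/t16c.png",cv2.resize(a[100:170,165:265],None,fx=8,fy=8,interpolation=cv2.INTER_CUBIC))
a=cv2.imread("pics/wrist16.png");cv2.imwrite("pics/w16c.png",cv2.resize(a,None,fx=1.5,fy=1.5))
s=get_state();print(s['tcp_pos'],s['wrist_force'],s['clock'])
E
```

```text
[0.5214 0.0369 0.1154] [ 0.5722 -0.2162  0.2208] 28.6
```

View pics/s16c.png

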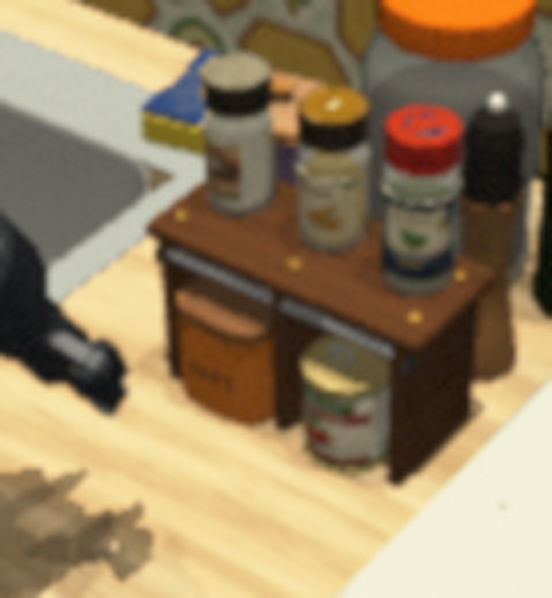

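View pics/t16c.png

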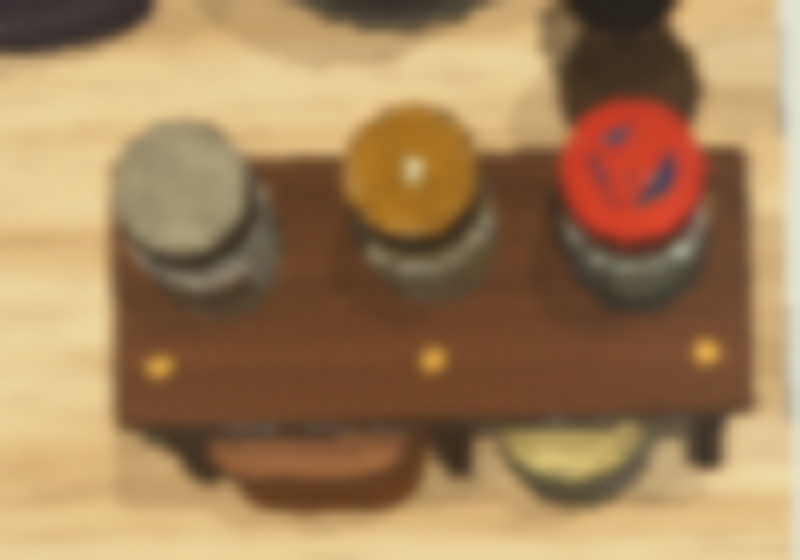

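View pics/w16c.png

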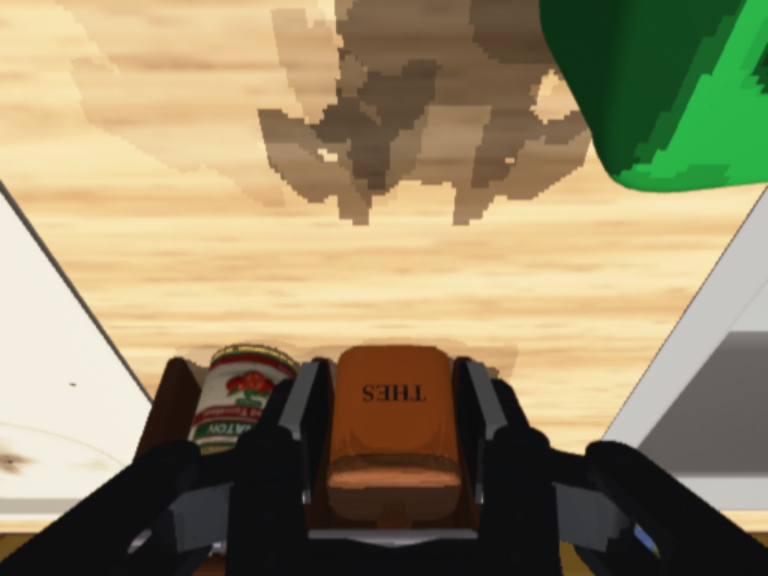

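The canister stands upright and square in the left bay, with its front unchanged since the hold. The jars and tin are in place and the robot is clear. Handing in.

```bash
python3 - <<'E'
from workcell import workorder
print(workorder.hand_in())
E
```

```text
the job is handed in; nothing more can be done
None
```

The orange canister is put away in the left bay with its lid home, and I handed the job in at about 28.6 s; the hand-in gives no verdict.

- **Lid:** I pressed it down against the 8 N drag until it stopped hard, finishing at about 19 N.
- **Moving it in:** I gripped the canister by its sides, slid it along the worktop, squared it up and fed it about 30 mm into the bay. Then I pushed its front face with two fingertips until the knob passed under the bar. The force stayed around 1 N, so nothing caught.
- **Depth stop:** It stopped firmly with a reading of 12.3 N. I eased off and held about 9.5 N for over 0.8 s, then backed straight off.

**Last checks:**
- The canister is upright and square, with its front about 11 mm out from the top board (0–14 mm allowed), and it did not shift when I let go.
- The jars and the tin show no visible movement, and the robot is touching nothing.

**Disagreements:** Early camera estimates of the shelf's sideways position differed by about 5 mm. I settled this by comparing the canister with the bay in the top view, where the two lined up. After insertion that view put the canister about 2 mm off the bay's centre, within the 3 mm clearance.

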